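# Turn the sample cassette end for end in the slide reader

### The job

The sample cassette sits in the slide reader with its black end in the slot. Draw it right out, turn it end for end, and slide it back in with its orange end in the slot, pushed fully home against the stop, lying flat with its grip upward; then let go. Leave the other things on the worktop where they stand.

Things in the scene. Friction and masses are not known exactly. Their poses are not given: they have to be found in the camera images.
- reader: Flat white slide reader, fixed; dark steel loading tray in front. Origin on the worktop under the middle of the slot's mouth; +x points into the slot, z up. Tray: x -170 to 0 mm, 96 wide, top 6 mm above the worktop. Housing behind the slot: x 42 to 100 mm, 126 wide, 40 high. To its left stands a tall grey coater (world x 0.38 to 0.72 m, y over 0.45 m, 0.47 m high): keep clear.
- slot_mouth (a point): Middle of the slot's mouth at tray height (6 mm above the worktop), axes as the reader's, +x into the slot. Slot: 66 mm wide, 42 mm deep to its end wall (the stop), floor level with the tray, roof 16 mm over the floor and 6 mm thick. Two guides 12 mm high stand on the tray over the 42 mm before the mouth, flaring to about 88 mm apart.
- cassette: Loose white plate 180 x 62 x 11 mm, 0.2 kg, with a black cap at one end, an orange cap at the other and a square grey grip post in its middle. Origin under its centre; +x along it toward the black end, z up. It slides freely on the tray. At the start its black end is in the slot, up to 8 mm short of the stop.
- grip (a point): Centre of the cassette's ribbed grey grip post, 28 mm above the cassette's underside, axes as the cassette's. Post: 24 x 24 mm with its faces along and across the cassette, top 46 mm above the underside (35 mm above the plate). With the cassette fully home the post's centre is 48 mm in front of the mouth, leaving 36 mm between post and roof edge.
- black_end (a point): Middle of the cassette's black end face, 90 mm from the cassette's middle, 5.5 mm above its underside. Axes as the cassette's.
- orange_end (a point): Middle of the cassette's orange end face, 90 mm from the cassette's middle, 5.5 mm above its underside. Axes as the cassette's.
- beaker: Bystander: small clear beaker, 43 mm across, 56 mm high, loose; origin under its centre.
- vial: Bystander: small vial with black cap, 28 mm across, 56 mm high, loose; origin under its centre.
- screwdriver: Bystander: red-handled screwdriver lying down, 173 mm long, 26 mm high, loose; origin under its middle.
- slide_box: Bystander: blue plastic box, 88 x 92 x 34 mm, loose; origin under its centre.
Things that resemble listed ones, but are neither listed nor needed, are in the scene too. Of the things that look like the cassette, the larger one is meant.

How it is judged:
On the way:
1. the cassette is drawn right out of the slot (x of black_end in the frame of reader below -0.003 m), for 0.1 s.
At the end, for the whole second after the job is handed in: The cassette lies flat on the tray, grip up, its orange end in the slot within 6 mm of the stop, at rest and released (x of orange_end in the frame of reader between 0.036 and 0.046 m and y of orange_end in the frame of reader between -0.008 and 0.008 m and x of grip in the frame of reader below -0.035 m and z of grip in the frame of reader below 0.042 m and angle between grip's own z axis and vertical below 0.1 rad and angle between the x axis of grip and the x axis of reader, either way round below 0.15 rad and linear speed of cassette below 0.02 m/s); the robot touches nothing.
It fails at once if a bystander (beaker, vial, screwdriver or slide box) is moved by more than 30 mm (distance of any of beaker, vial, screwdriver, slide_box from where it was at the start of the episode above 0.03 m).
It also fails if it takes over 70 s, if anything falls off the work surface, if the arm or the gripper's body presses on something with over 40 N, if the wrist force passes 120 N, or if a joint passes its speed limit or range.

### The arm

A 6-joint arm with a two-finger parallel gripper is mounted at the origin on a cart in front of the work surface, level with it; the furniture and walls round the work are solid. World frame = base frame: x ahead of the robot, y to its left, z up, the work surface at z = 0. Lengths are in m, angles in rad, forces in N, time in s.
With the tool pointing down it reaches from about 0.375 to 0.9 m from the base axis. Payload 3.1 kg.
Tool frame: the origin (TCP) lies at the very end of the fingers, on their centre line; the grasp point (between the pads) lies 19 mm behind it; z points along the fingers, y is the line along which they close (so a half turn about z gives the same grasp; the last joint's range is limited). The gripper opens to 87 mm and grips with 3 to 60 N. Pads are 19 mm wide; open, the fingers measure 117 mm over their backs; the gripper's body (75 mm by 190 mm) begins 51 mm behind the grasp point.
Start: joints at [1.016, 0.527, 1.433, -0, 1.181, -0.178], TCP at [0.23, 0.581, 0.184] pointing down, gripper open.
Joint ranges: [-3.08, 3.08], [-0.75, 2.2], [0.22, 2.44], [-1.43, 4.57], [0, 2.65], [-2.85, 2.85]. Speed limits (rad/s): [2.79, 2.79, 3.14, 3.14, 3.14, 3.14].

### API

Orientations are given as a rotation vector (axis times angle).
In Python, from bench import ctrl gives the robot as it stands.
- The arm moves only by the tool play_rows, never from a script. Its argument "plan" is a list of rows, each a list of 3 entries, a list of its own where there are three numbers: the shift along the tool's x, y, z in m, then the turn about the tool's z in rad, then the closure in counts, from 0 (fully open) to 255 (shut). A call has 1 to 8 rows; each row is the pose to reach, as a shift and turn from the pose commanded when the call began, along the tool's axes at that moment; what a row does not reach only later rows make up. A row lasts 1/10 s, in which the tool goes at most 50 mm and 8.59 degrees, less where a joint would pass 70% of its speed; a pose out of reach is approached as far as the arm can. A call with a gripper value outside its range is refused whole. The fingers move at their own pace and stop on an object; "force" is the grip in N (left out, the last holds). Time passes only in rows, so rows that repeat a pose let the fingers close. It gives the time, the measured TCP pose, the force, the opening and the grip force at its end, in the units of the state.
- ctrl.sense(): the state, without advancing time (a new reading comes with each control period).
- ctrl.camera(name): name is "side" or "top" or "wrist"; returns a dict with "image" (400x640x3 uint8, red, green, blue), "depth" (400x640 float32, m along the optical axis (not along the pixel's ray), 0 where there is no reading), "K" (3x3 intrinsics, pixels), "pose" (4x4, takes a point from camera to world coordinates). Camera axes: x right, y down, z forward; pixel columns grow to the right and rows downward; lengths in m; the calibration is good to about 2 mm. The wrist camera is an equidistant fisheye: a pixel r from the principal point sees the ray r / f radians off the axis. A picture is of the moment at which its call begins.
- ctrl.finish_job(): hands the job in; it is judged then, once.
The state is a dict: "clock": time; "joints": joint angles; "dq": joint speeds; "effort": joint torques, N m; "tcp_pos": TCP position; "eef_rot": TCP orientation; "force": force on the tool from outside, world axes, zero at the start; "ft_torque": the same for the moment, N m; "width": opening from 0.0 (shut) to 1.0 (fully open); "gripper_force": force on a finger pad.
Only numpy, scipy, OpenCV 4.12 (cv2) and the standard library are available. Lean on these libraries where they do the work, as an engineer would, in place of code of your own. Each camera call takes 0.05 s, during which the arm holds its last target. There are 200 camera calls.

## Working session

There is one attempt and no reset: what is moved stays moved. The work goes in short steps, Python scripts to look and compute and a tool call to move; the robot and the scene stay as the last step left them, time stands still between calls to the robot, and variables do not carry over. Pictures are saved under pics/ and viewed, at most 10 in all, crops included, and the job is handed in when it is done.

Besides the shell and the picture viewer there is one more tool, called after "Request:" by a JSON object that holds its "fn" and its "kwargs". play_rows: Moves the arm, as the interface text tells. Its arguments: {"type":"object","properties":{"plan":{"type":"array","items":{"type":"array"}},"force":{"type":"number"}},"required":["plan"]}

```bash
mkdir -p pics; ls
python3 - <<'E'
from bench import ctrl
import cv2,pickle
d={}
for n in("side","top"):
    c=ctrl.camera(n); d[n]=c
    cv2.imwrite(f"pics/{n}0.png",c["image"][:,:,::-1])
    print(n,c["K"].tolist(),c["pose"].round(3).tolist())
pickle.dump(d,open("d0.pkl","wb"))
print(ctrl.sense())
E
```

```text
pics
side [[440.68724506340624, 0.0, 315.05049098490076], [0.0, 440.68724506340624, 202.3112701495768], [0.0, 0.0, 1.0]] [[0.986, -0.059, 0.157, 0.336], [-0.168, -0.352, 0.921, -1.008], [0.001, -0.934, -0.357, 0.442], [0.0, 0.0, 0.0, 1.0]]
top [[415.42964681783747, 0.0, 313.0863644305299], [0.0, 415.42964681783747, 190.59543626306666], [0.0, 0.0, 1.0]] [[0.009, -0.99, 0.138, 0.351], [-1.0, -0.007, 0.014, 0.012], [-0.013, -0.139, -0.99, 1.097], [0.0, 0.0, 0.0, 1.0]]
{'clock': 0.1, 'joints': array([ 1.01548720e+00,  5.28387016e-01,  1.43375961e+00, -1.08217438e-06,
        1.18142703e+00, -1.78505447e-01]), 'dq': array([ 4.02462237e-04, -1.79101360e-03, -2.42117051e-03,  2.35509300e-05,
        6.82498353e-05, -5.90291913e-04]), 'effort': array([ 1.26165214e-04, -4.40988779e+01, -1.77150643e+01,  6.35276176e-02,
        5.34214801e-02, -2.67881836e-05]), 'tcp_pos': array([0.22955053, 0.58052705, 0.18266572]), 'eef_rot': array([-5.88252739e-01, -3.08530321e+00,  2.90455243e-03]), 'force': array([-0.20723802, -0.09662479,  0.5963479 ]), 'ft_torque': array([ 0.00712625,  0.04152331, -0.01681382]), 'gripper_force': 0.0, 'width': 0.9976670089788038}
```

View pics/top0.png

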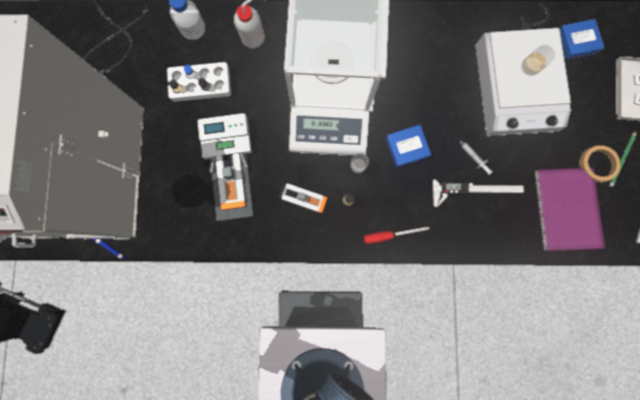

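View pics/side0.png

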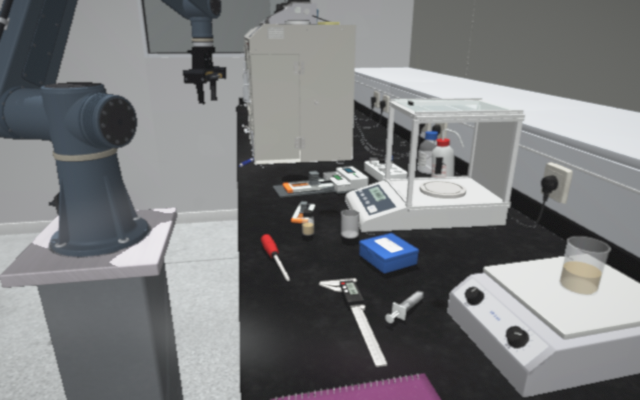

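The top view shows the reader at about (224,135), with the tray and cassette below it (orange end around (233,205)). A smaller decoy lies at (304,197), the vial at (348,199) and the beaker at (360,163). In the side view the cassette is at about (310,185). I'll measure the cassette and tray next.

```bash
cat > h.py <<'E'
import numpy as np,cv2
def rays(c,uv,fish=False):
    K=c["K"]; uv=np.atleast_2d(uv).astype(float)
    a=(uv-[K[0,2],K[1,2]])/[K[0,0],K[1,1]]
    if fish:
        r=np.linalg.norm(a,axis=1,keepdims=True)+1e-12
        d=np.hstack([a/r*np.sin(r),np.cos(r)])
    else: d=np.hstack([a,np.ones((len(a),1))])
    return d@c["pose"][:3,:3].T
def plane(c,uv,z,fish=False):
    d=rays(c,uv,fish); o=c["pose"][:3,3]
    return o+d*((z-o[2])/d[:,2:])
def project(c,p,fish=False):
    q=(np.atleast_2d(p)-c["pose"][:3,3])@c["pose"][:3,:3]
    if not fish: a=q[:,:2]/q[:,2:]
    else:
        n=np.linalg.norm(q[:,:2],axis=1,keepdims=True); a=q[:,:2]/n*np.arctan2(n,q[:,2:])
    return a*[c["K"][0,0],c["K"][1,1]]+[c["K"][0,2],c["K"][1,2]]
E
python3 - <<'E'
import pickle; from h import *
c=pickle.load(open("d0.pkl","rb"))["top"]
im=c["image"]; hsv=cv2.cvtColor(im,cv2.COLOR_RGB2HSV)
m=cv2.inRange(hsv,(5,130,100),(22,255,255)); m[:,:200]=0;m[:,270:]=0
cs,_=cv2.findContours(m,0,2); 
for k in cs:
    if cv2.contourArea(k)>30:
        r=cv2.minAreaRect(k); b=cv2.boxPoints(r); print("orange",r,plane(c,b,.017).round(3).tolist())
# tray near edge corners (211,219),(252,216), housing front/back corners
print(plane(c,[[216,219.5],[253,216]],.006).round(4))
print("housing top",plane(c,[[196.5,120],[245,113],[251,149],[203,157]],.04).round(4))
cv2.imwrite("pics/top0c.png",cv2.resize(im[100:230,180:270,::-1],None,fx=4.5,fy=4.5,interpolation=cv2.INTER_CUBIC))
E
```

```text
orange ((232.23013305664062, 205.18630981445312), (6.071717739105225, 24.2868709564209), 83.9909896850586) [[0.466, 0.271, 0.017], [0.474, 0.208, 0.017], [0.458, 0.206, 0.017], [0.451, 0.269, 0.017]]
orange ((230.62193298339844, 190.0975799560547), (16.454299926757812, 7.619776248931885), 83.6598129272461) [[0.522, 0.257, 0.017], [0.525, 0.237, 0.017], [0.481, 0.231, 0.017], [0.479, 0.251, 0.017]]
[[0.425  0.2822 0.006 ]
 [0.435  0.1848 0.006 ]]
housing top [[0.685  0.3363 0.04  ]
 [0.7048 0.2085 0.04  ]
 [0.6074 0.1897 0.04  ]
 [0.5853 0.3145 0.04  ]]
```

View pics/top0c.png

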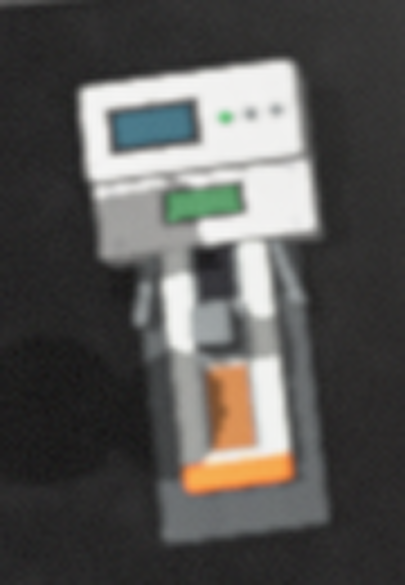

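The crop shows the orange cap at the near end (crop (240,475)) and the grey post at (213,323), with the black end under the roof. Mapped positions match the given sizes:

| Quantity | Value |
|---|---|
| Post | about (0.543, 0.251) |
| Mouth | about (0.598, 0.258) |
| Heading | about 8° |

I'll go round the coater, then look with the wrist camera.

Request:
{"fn": "play_rows", "kwargs": {"plan": [[[-0.168,-0.236,-0.016],0,0],[[-0.168,-0.236,-0.016],0,0],[[-0.168,-0.236,-0.016],0,0],[[-0.168,-0.236,-0.016],0,0],[[-0.168,-0.236,-0.016],0,0],[[-0.168,-0.236,-0.016],0,0],[[-0.168,-0.236,-0.016],0,0],[[-0.168,-0.236,-0.016],0,0]], "force": 30}}

```text
clock: 0.9
tcp_pos: [0.2996, 0.2995, 0.1997]
eef_rot: [-0.593, -3.085, -0.001]
force: [0.5, 0.2, -0.2]
width: 0.998
gripper_force: 0.0
```

Request:
{"fn": "play_rows", "kwargs": {"plan": [[[-0.197,0.019,0],-0.15,0],[[-0.197,0.019,0],-0.3,0],[[-0.197,0.019,0],-0.45,0],[[-0.197,0.019,0],-0.52,0],[[-0.197,0.019,0],-0.52,0],[[-0.197,0.019,0],-0.52,0],[[-0.197,0.019,0],-0.52,0]]}}

```text
clock: 1.6
tcp_pos: [0.4877, 0.2462, 0.1988]
eef_rot: [0.227, -3.131, 0.0]
force: [-0.5, -0.2, -0.9]
width: 1.001
gripper_force: 0.0
```

Run:
```python
from bench import ctrl
import cv2,pickle
from h import *
c=ctrl.camera("wrist"); pickle.dump(c,open("w1.pkl","wb"))
cv2.imwrite("pics/w1.png",c["image"][:,:,::-1])
s=ctrl.sense(); print({k:s[k] for k in("clock","joints","tcp_pos","eef_rot","force")})
print(c["K"],c["pose"].round(3)); print(project(c,[[.5435,.251,.052],[.4545,.2375,.0115],[.598,.2586,.006]],True))
```

```text
{'clock': 1.65, 'joints': array([ 2.62774933e-01,  4.03432345e-01,  1.61191155e+00,  3.90469726e-04,
        1.12833385e+00, -1.45329016e+00]), 'tcp_pos': array([0.4874585 , 0.24619555, 0.19907305]), 'eef_rot': array([ 2.27571304e-01, -3.13121964e+00,  7.49392385e-05]), 'force': array([-0.86951437,  0.79587132, -0.19760059])}
[[309.70691629   0.         324.47243662]
 [  0.         309.70691629 201.21203245]
 [  0.           0.           1.        ]] [[-0.144  0.943  0.301  0.404]
 [ 0.99   0.137  0.043  0.234]
 [-0.001  0.304 -0.953  0.401]
 [ 0.     0.     0.     1.   ]]
[[321.83509394 224.28274714]
 [321.51227473 145.70102432]
 [322.02140505 248.05043348]]
```

View pics/w1.png

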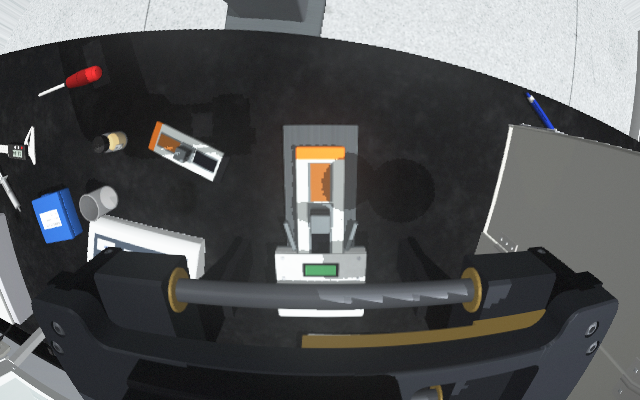

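The wrist view shows the reader nearly aligned with the tool. The orange cap is at (321,152), the post top at (320,222), the tray's near edge at row 126 (columns 284–357), and the roof front at row 250. I'll measure the cap and tray edges here.

Run:
```python
import pickle; from h import *
c=pickle.load(open("w1.pkl","rb"))
im=c["image"]; hsv=cv2.cvtColor(im,cv2.COLOR_RGB2HSV); g=cv2.cvtColor(im,cv2.COLOR_RGB2GRAY).astype(int)
m=cv2.inRange(hsv,(5,130,100),(22,255,255)); m[:,:270]=0;m[:,370:]=0
n,l,st,ce=cv2.connectedComponentsWithStats(m)
for i in range(1,n):
    if st[i,4]>30:
        k=(l==i).astype(np.uint8); b=cv2.boxPoints(cv2.minAreaRect(cv2.findContours(k,0,2)[0][0])); print(st[i],plane(c,b,.017,True).round(4).tolist())
# column profiles of tray edges, and post
L=[];R=[]
for r in range(130,146,3):
    d=np.diff(g[r].astype(int)); a=270+np.argmax(d[270:300])+.5; b=340+np.argmin(d[340:375])+.5; L.append((a,r));R.append((b,r))
L=plane(c,L,.006,True);R=plane(c,R,.006,True); print("tray L",L.round(4)[:,:2].tolist(),"R",R.round(4)[:,:2].tolist())
T=[(x,110+np.argmax(np.diff(g[110:140,x]))+.5) for x in range(288,355,8)]
T=plane(c,T,.006,True)[:,:2]; print("near",T.mean(0),np.polyfit(T[:,1],T[:,0],1))
W=[(x,235+np.argmax(np.diff(g[235:262,x]))+.5) for x in range(280,362,6)]; print(W); print(plane(c,W,.028,True)[:,:2].round(4).tolist())
print("post row220",g[220,296:346:1].tolist()); print("post col320",g[200:250,318].tolist())
print("cap row 152", g[152,285:355].tolist())
```

```text
[295 146  50  13 641] [[0.4587, 0.2047, 0.017], [0.45, 0.2652, 0.017], [0.4651, 0.2676, 0.017], [0.4739, 0.2066, 0.017]]
[311 164  19  37 691] [[0.4787, 0.2276, 0.017], [0.4755, 0.2501, 0.017], [0.5225, 0.2571, 0.017], [0.5259, 0.2339, 0.017]]
tray L [[0.4416, 0.1866], [0.4455, 0.1871], [0.4493, 0.1875], [0.4532, 0.188], [0.4571, 0.1885], [0.4611, 0.1876]] R [[0.4282, 0.2799], [0.4321, 0.2806], [0.4359, 0.2812], [0.4397, 0.2818], [0.4436, 0.2824], [0.4474, 0.2831]]
near [0.42846231 0.23174173] [-0.15149145  0.46356921]
[(280, np.float64(253.5)), (286, np.float64(253.5)), (292, np.float64(253.5)), (298, np.float64(253.5)), (304, np.float64(253.5)), (310, np.float64(253.5)), (316, np.float64(253.5)), (322, np.float64(253.5)), (328, np.float64(253.5)), (334, np.float64(253.5)), (340, np.float64(253.5)), (346, np.float64(253.5)), (352, np.float64(247.5)), (358, np.float64(246.5))]
[[0.6041, 0.2019], [0.6028, 0.21], [0.6015, 0.2182], [0.6002, 0.2262], [0.599, 0.2343], [0.5977, 0.2423], [0.5965, 0.2504], [0.5953, 0.2584], [0.5942, 0.2664], [0.593, 0.2744], [0.5919, 0.2825], [0.5908, 0.2905
[... 196 characters left out ...]
76, 176, 178, 175, 163, 146, 168, 191, 238, 253, 254, 253, 254, 254, 254, 253, 250, 251, 223, 119, 122]
post col320 [167, 212, 243, 142, 116, 109, 107, 98, 89, 77, 73, 77, 78, 72, 78, 112, 151, 173, 174, 175, 174, 174, 175, 175, 175, 173, 174, 174, 173, 171, 172, 172, 169, 143, 61, 62, 63, 60, 62, 62, 61, 60, 57, 57, 58, 60, 59, 59, 55, 56]
cap row 152 [120, 120, 119, 119, 121, 124, 117, 85, 81, 83, 123, 167, 194, 194, 194, 194, 194, 195, 195, 195, 195, 194, 195, 194, 196, 195, 195, 195, 196, 195, 196, 196, 196, 196, 196, 197, 197, 197, 197, 196, 198, 197, 197, 196, 197, 198, 197, 199, 197, 197, 197, 198, 195, 197, 197, 198, 198, 199, 193, 171, 115, 110, 86, 96, 110, 115, 116, 117, 116, 118]
```

All sizes agree: heading 8.4°, post (0.5435, 0.2495), mouth (0.5965, 0.2575). The cassette is about 5 mm short of the stop. I'll descend over the post and grip it.

Request:
{"fn": "play_rows", "kwargs": {"plan": [[[-0.03,-0.005,0.03],0,0],[[-0.056,-0.005,0.07],0,0],[[-0.056,-0.005,0.11],0,0],[[-0.056,-0.005,0.14],0,0],[[-0.056,-0.005,0.16],0,0],[[-0.056,-0.005,0.17],0,0],[[-0.056,-0.005,0.177],0,0],[[-0.056,-0.005,0.177],0,0]]}}

```text
clock: 2.45
tcp_pos: [0.5451, 0.2486, 0.0226]
eef_rot: [0.226, -3.133, 0.0]
force: [0.3, -0.4, 0.6]
width: 0.999
gripper_force: 0.0
```

Request:
{"fn": "play_rows", "kwargs": {"plan": [[[0,0,0],0,255],[[0,0,0],0,255],[[0,0,0],0,255],[[0,0,0],0,255],[[0,0,0],0,255],[[0,0,0],0,255],[[0,0,0],0,255],[[0,0,0],0,255]], "force": 35}}

```text
clock: 3.25
tcp_pos: [0.5456, 0.2481, 0.0225]
eef_rot: [0.225, -3.133, -0.0]
force: [-0.1, -0.2, -0.2]
width: 0.354
gripper_force: 0.0
```

Request:
{"fn": "play_rows", "kwargs": {"plan": [[[0,0,0],0,255],[[0,0,0],0,255],[[0,0,0],0,255],[[0,0,0],0,255],[[0,0,0],0,255]]}}

```text
clock: 3.75
tcp_pos: [0.5456, 0.2481, 0.0225]
eef_rot: [0.225, -3.133, 0.0]
force: [0.1, -0.4, 0.6]
width: 0.014
gripper_force: 0.0
```

The fingers closed to almost nothing, so the grasp missed. I'll look before moving.

Run:
```python
from bench import ctrl
import cv2,pickle
from h import *
a=ctrl.camera("wrist"); b=ctrl.camera("side"); t=ctrl.camera("top"); pickle.dump((a,b,t),open("w2.pkl","wb"))
x=cv2.resize(a["image"][120:300,220:420],(400,360)); 
y=cv2.resize(b["image"][130:220,260:360],(400,360),interpolation=cv2.INTER_CUBIC)
cv2.imwrite("pics/w2.png",np.hstack([x,y])[:,:,::-1])
s=ctrl.sense(); print(s["width"],s["gripper_force"],project(a,s["tcp_pos"],True))
```

```text
0.004002813693459037 0.0 [[324.4336103  228.60755762]]
```

View pics/w2.png

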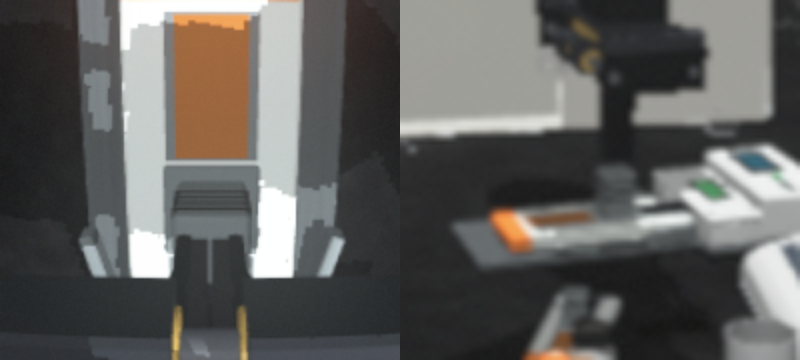

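The side part of the picture shows the fingers shut over or behind the post (post at crop (617,190)). In the wrist part the finger tips are at crop (211,238), hidden beyond the post's top. Depth will settle where they are.

Run:
```python
import pickle; from h import *
a,b,t=pickle.load(open("w2.pkl","rb"))
d0=pickle.load(open("d0.pkl","rb")); w1=pickle.load(open("w1.pkl","rb"))
def dp(c,uv,f=False):
    uv=np.array(uv); z=np.array([c["depth"][v,u] for u,v in uv]); r=rays(c,uv,f); fw=c["pose"][:3,2]
    return (c["pose"][:3,3]+r*(z/(r@fw))[:,None]).round(4)
print("side fingers->post col, rows 150..190"); rows=list(range(150,192,3)); u=260+617//4
for r,p in zip(rows,dp(b,[(u,v) for v in rows])): print(r,p.tolist())
print("wrist1 col320"); rows=list(range(196,252,3))
for r,p in zip(rows,dp(w1,[(320,v) for v in rows],True)): print(r,p.tolist())
print("wrist2 col326"); rows=list(range(190,262,4))
for r,p in zip(rows,dp(a,[(322,v) for v in rows],True)): print(r,p.tolist())
print("top0 col 227"); rows=list(range(162,186,2))
for r,p in zip(rows,dp(d0["top"],[(228,v) for v in rows])): print(r,p.tolist())
```

```text
side fingers->post col, rows 150..190
150 [0.7079, -0.1149, 0.2045]
153 [0.7076, -0.1169, 0.1982]
156 [0.7091, -0.1147, 0.1908]
159 [0.709, -0.1165, 0.1845]
162 [0.7091, -0.1176, 0.1779]
165 [0.7113, -0.1137, 0.1698]
168 [0.7095, -0.1195, 0.1647]
171 [0.7116, -0.1159, 0.1566]
174 [0.7128, -0.1145, 0.1491]
177 [0.7134, -0.1145, 0.142]
180 [0.7128, -0.1173, 0.1359]
183 [0.7841, 0.0494, 0.0702]
186 [0.7756, 0.0276, 0.0695]
189 [0.767, 0.0057, 0.0692]
wrist1 col320
196 [0.5186, 0.2447, 0.0178]
199 [0.5225, 0.2453, 0.018]
202 [0.5265, 0.2459, 0.0182]
205 [0.5298, 0.2464, 0.0206]
208 [0.5322, 0.2468, 0.0253]
211 [0.5332, 0.247, 0.0339]
214 [0.5324, 0.2471, 0.0472]
217 [0.5342, 0.2475, 0.0527]
220 [0.5384, 0.248, 0.0516]
223 [0.542, 0.2485, 0.0524]
226 [0.5458, 0.2491, 0.0526]
229 [0.5492, 0.2496, 0.0538]
232 [0.5542, 0.2502, 0.0514]
235 [0.5726, 0.2523, 0.0189]
238 [0.5772, 0.253, 0.0184]
241 [0.5814, 0.2536, 0.019]
244 [0.5858, 0.2542, 0.0192]
247 [0.5906, 0.2549, 0.0186]
250 [0.5954, 0.2555, 0.0183]
wrist2 col326
190 [0.5187, 0.2425, 0.0192]
194 [0.522, 0.243, 0.0177]
198 [0.5254, 0.2435, 0.0161]
202 [0.5274, 0.2438, 0.019]
206 [0.5299, 0.2441, 0.0203]
210 [0.5323, 0.2445, 0.0217]
214 [0.5328, 0.2446, 0.0283]
218 [0.5328, 0.2447, 0.036]
222 [0.5332, 0.2448, 0.0419]
226 [0.5323, 0.2447, 0.0507]
230 [0.5347, 0.2451, 0.0513]
234 [0.5365, 0.2453, 0.0533]
238 [0.539, 0.2457, 0.0534]
242 [0.5352, 0.2453, 0.0673]
246 [0.5356, 0.2454, 0.0715]
250 [0.5357, 0.2454, 0.0761]
254 [0.5356, 0.2455, 0.081]
258 [0.5357, 0.2455, 0.0852]
top0 col 227
162 [0.5761, 0.2526, 0.0225]
164 [0.5718, 0.2535, 0.0172]
166 [0.5662, 0.2532, 0.0179]
168 [0.5539, 0.245, 0.0537]
170 [0.5485, 0.2445, 0.0549]
172 [0.5434, 0.2445, 0.0543]
174 [0.5378, 0.2438, 0.0565]
176 [0.5336, 0.2449, 0.0505]
178 [0.5334, 0.2512, 0.0214]
180 [0.5282, 0.2512, 0.0205]
182 [0.5226, 0.2506, 0.0222]
184 [0.5174, 0.2506, 0.0213]
```

Run:
```python
import pickle; from h import *
a,b,t=pickle.load(open("w2.pkl","rb"))
d0=pickle.load(open("d0.pkl","rb"))
for r in range(150,192,2):
    d=rays(b,[(314,r)]); o=b["pose"][:3,3]; p=o+d[0]*((.249-o[1])/d[0,1])
    q=o+d[0]*b["depth"][r,314]/(d[0]@b["pose"][:3,2])
    print(r,p.round(3),q.round(3),b["image"][r,314],"before",d0["side"]["image"][r,314])
# fingers at the start pose (tcp .2296,.5805,.1827) in side view
s=d0["side"]; print(project(s,[[.2296,.5805,.1827],[.2296,.5805,.2227]]), project(s,[[.2296+.0435*.367,.5805+.0435*.93,.1827],[.2296-.0435*.367,.5805-.0435*.93,.1827]]))
```

```text
150 [0.547 0.249 0.12 ] [0.532 0.158 0.144] [56 56 59] before [159 158 154]
152 [0.547 0.249 0.114] [0.532 0.159 0.138] [31 32 32] before [159 159 154]
154 [0.547 0.249 0.108] [0.531 0.157 0.133] [30 31 31] before [159 159 154]
156 [0.547 0.249 0.102] [0.544 0.233 0.106] [30 30 31] before [159 159 154]
158 [0.547 0.249 0.096] [0.544 0.232 0.101] [29 30 30] before [159 159 154]
160 [0.547 0.249 0.09 ] [0.544 0.233 0.094] [31 31 32] before [166 166 162]
162 [0.547 0.249 0.084] [0.544 0.234 0.088] [29 29 29] before [96 97 96]
164 [0.547 0.249 0.077] [0.545 0.237 0.081] [29 29 30] before [46 47 47]
166 [0.547 0.249 0.071] [0.545 0.236 0.075] [28 28 29] before [44 45 44]
168 [0.547 0.249 0.065] [0.545 0.235 0.069] [30 28 30] before [43 42 42]
170 [0.547 0.249 0.059] [0.545 0.235 0.063] [47 48 49] before [67 69 70]
172 [0.547 0.249 0.052] [0.547 0.251 0.052] [82 86 86] before [134 142 143]
174 [0.547 0.249 0.046] [0.545 0.237 0.05 ] [83 87 88] before [ 99 104 105]
176 [0.547 0.249 0.04 ] [0.545 0.24  0.043] [78 82 83] before [78 82 82]
178 [0.547 0.249 0.034] [0.545 0.239 0.037] [71 74 75] before [72 75 75]
180 [0.547 0.249 0.027] [0.545 0.24  0.03 ] [78 81 83] before [77 82 82]
182 [0.547 0.249 0.021] [0.545 0.237 0.025] [89 93 94] before [89 94 95]
184 [0.547 0.249 0.014] [0.544 0.234 0.019] [103 108 108] before [103 108 108]
186 [0.547 0.249 0.008] [0.542 0.22  0.018] [153 157 155] before [153 157 154]
188 [0.547 0.249 0.001] [0.542 0.22  0.011] [160 164 161] before [160 165 161]
190 [ 0.547  0.249 -0.005] [0.542 0.22  0.005] [ 97 100  99] before [ 98 102 101]
[[208.66225613 113.15460194]
 [207.6801791  101.5164325 ]] [[213.84130773 111.15848506]
 [203.20842912 115.25662312]]
```

In every view the real fingertips sit about 38 mm above the reported TCP. In the side view at the start they also end at row 103 rather than the projected 113. So the fingers closed at z ≈ 0.06, just over the post. I'll open, go about 36 mm lower and grip again.

Request:
{"fn": "play_rows", "kwargs": {"plan": [[[0,0,0],0,0],[[0,0,0],0,0],[[0,0,0],0,0],[[0,0,0],0,0],[[0,0,0],0,0],[[0,0,0],0,0],[[0,0,0],0,0],[[0,0,0],0,0]]}}

```text
clock: 4.7
tcp_pos: [0.5456, 0.2481, 0.0225]
eef_rot: [0.225, -3.134, -0.0]
force: [-0.1, 0.9, -0.3]
width: 0.645
gripper_force: 0.0
```

Request:
{"fn": "play_rows", "kwargs": {"plan": [[[0.001,0.001,0.01],0,0],[[0.001,0.001,0.02],0,0],[[0.001,0.001,0.027],0,0],[[0.001,0.001,0.032],0,0],[[0.001,0.001,0.036],0,0],[[0.001,0.001,0.036],0,0]]}}

```text
clock: 5.3
tcp_pos: [0.544, 0.2488, -0.0143]
eef_rot: [0.225, -3.132, 0.0]
force: [0.1, -1.6, -0.6]
width: 0.994
gripper_force: 0.0
```

Request:
{"fn": "play_rows", "kwargs": {"plan": [[[0,0,0],0,255],[[0,0,0],0,255],[[0,0,0],0,255],[[0,0,0],0,255],[[0,0,0],0,255],[[0,0,0],0,255],[[0,0,0],0,255],[[0,0,0],0,255]]}}

```text
clock: 6.1
tcp_pos: [0.5445, 0.249, -0.0134]
eef_rot: [-0.225, 3.134, 0.0]
force: [-0.3, 1.0, -0.3]
width: 0.356
gripper_force: 0.0
```

Request:
{"fn": "play_rows", "kwargs": {"plan": [[[0,0,0],0,255],[[0,0,0],0,255],[[0,0,0],0,255],[[0,0,0],0,255]]}}

```text
clock: 6.5
tcp_pos: [0.5445, 0.2489, -0.0135]
eef_rot: [0.225, -3.133, 0.0]
force: [-0.9, -0.2, 0.6]
width: 0.279
gripper_force: 35.0
```

Gripped: the opening is 24.3 mm, which is the post's width, at 35 N. Now I'll draw it out, slowly at first.

Request:
{"fn": "play_rows", "kwargs": {"plan": [[[0.006,0,0],0,255],[[0.015,0,0],0,255],[[0.027,0,0],0,255],[[0.042,0,0],0,255],[[0.058,0,0],0,255],[[0.073,0,0],0,255],[[0.08,0,0],0,255],[[0.08,0,0],0,255]]}}

```text
clock: 7.3
tcp_pos: [0.4629, 0.2372, -0.0135]
eef_rot: [0.225, -3.13, 0.001]
force: [-1.0, 1.0, -0.1]
width: 0.273
gripper_force: 35.0
```

Request:
{"fn": "play_rows", "kwargs": {"plan": [[[0,0,-0.01],0,255],[[0,0,-0.03],0,255],[[0,0,-0.055],0,255],[[0,0,-0.08],0,255],[[0,0,-0.1],0,255],[[0,0,-0.11],0,255],[[0,0,-0.11],0,255],[[0,0,-0.11],0,255]]}}

```text
clock: 8.1
tcp_pos: [0.4651, 0.2374, 0.0962]
eef_rot: [0.224, -3.133, 0.0]
force: [-0.9, -0.1, -2.9]
width: 0.271
gripper_force: 35.0
```

Run:
```python
from bench import ctrl
import cv2,pickle
from h import *
a=ctrl.camera("wrist"); b=ctrl.camera("side"); pickle.dump((a,b),open("w3.pkl","wb"))
x=cv2.resize(a["image"][80:280,200:440],(480,400)); 
y=cv2.resize(b["image"][100:220,250:346],(320,400),interpolation=cv2.INTER_CUBIC)
cv2.imwrite("pics/w3.png",np.hstack([x,y])[:,:,::-1])
s=ctrl.sense(); print({k:s[k] for k in("clock","joints","tcp_pos","width","gripper_force","force")})
```

```text
{'clock': 8.2, 'joints': array([ 2.57774551e-01,  5.19747531e-01,  1.77356194e+00, -1.23252458e-05,
        8.50764404e-01, -1.45607670e+00]), 'tcp_pos': array([0.46443069, 0.237232  , 0.09547856]), 'width': 0.2758514615117728, 'gripper_force': 34.9999525398016, 'force': array([-0.70221579,  0.53878957, -2.28065891])}
```

View pics/w3.png

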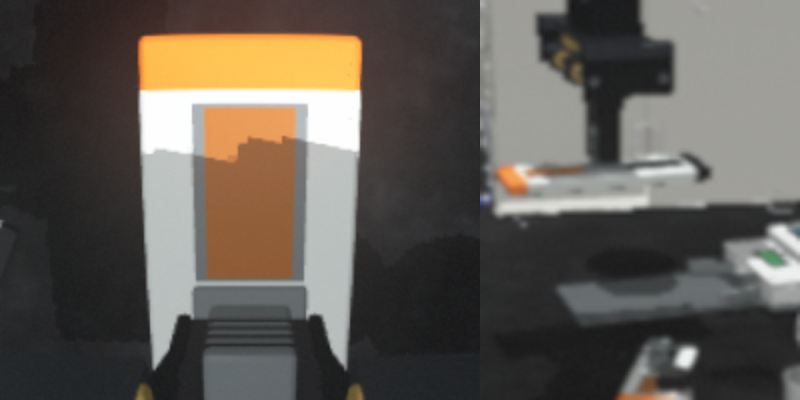

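The cassette hangs level in the grip, clear above the tray. The wrist view shows the orange cap toward the robot, and the side view shows the black end by the reader. Now the half turn.

Request:
{"fn": "play_rows", "kwargs": {"plan": [[[0,0,0],0.145,255],[[0,0,0],0.29,255],[[0,0,0],0.435,255],[[0,0,0],0.58,255],[[0,0,0],0.725,255],[[0,0,0],0.87,255],[[0,0,0],1.015,255],[[0,0,0],1.16,255]]}}

```text
clock: 9.0
tcp_pos: [0.4644, 0.2373, 0.0953]
eef_rot: [-1.536, -2.738, 0.003]
force: [-0.4, -0.1, -2.5]
width: 0.274
gripper_force: 35.0
```

Request:
{"fn": "play_rows", "kwargs": {"plan": [[[0,0,0],0.145,255],[[0,0,0],0.29,255],[[0,0,0],0.435,255],[[0,0,0],0.58,255],[[0,0,0],0.725,255],[[0,0,0],0.87,255],[[0,0,0],1.015,255],[[0,0,0],1.16,255]]}}

```text
clock: 9.8
tcp_pos: [0.4645, 0.2373, 0.0953]
eef_rot: [-2.787, -1.449, 0.004]
force: [0.1, 0.6, -3.6]
width: 0.275
gripper_force: 35.0
```

Request:
{"fn": "play_rows", "kwargs": {"plan": [[[0,0,0],0.145,255],[[0,0,0],0.29,255],[[0,0,0],0.435,255],[[0,0,0],0.58,255],[[0,0,0],0.725,255],[[0,0,0],0.817,255],[[0,0,0],0.817,255],[[0,0,0],0.817,255]]}}

```text
clock: 10.6
tcp_pos: [0.4648, 0.2374, 0.0957]
eef_rot: [3.132, 0.235, -0.003]
force: [0.0, 0.3, -2.8]
width: 0.272
gripper_force: 35.0
```

Run:
```python
from bench import ctrl
import cv2,pickle
from h import *
a=ctrl.camera("wrist"); b=ctrl.camera("top"); pickle.dump((a,b),open("w4.pkl","wb"))
x=cv2.resize(a["image"][40:280,180:468],(480,400)); 
y=cv2.resize(b["image"][100:240,176:288],(320,400),interpolation=cv2.INTER_CUBIC)
cv2.imwrite("pics/w4.png",np.hstack([x,y])[:,:,::-1])
s=ctrl.sense(); print({k:s[k] for k in("clock","joints","tcp_pos","eef_rot","width","gripper_force","force")})
# black cap far end edges in the wrist view: plate side edges -> heading relative to reader
im=a["image"]; g=cv2.cvtColor(im,cv2.COLOR_RGB2GRAY); 
m=((g>140)).astype(np.uint8); m[:, :250]=0; m[:,400:]=0; m[250:]=0
for r in range(140,205,8):
    xs=np.flatnonzero(m[r]); print(r,xs.min() if len(xs) else 0,xs.max() if len(xs) else 0)
```

```text
{'clock': 10.7, 'joints': array([ 2.57899194e-01,  5.18940274e-01,  1.77281900e+00, -2.46887318e-05,
        8.50906821e-01,  1.67956322e+00]), 'tcp_pos': array([0.46498867, 0.23744155, 0.09605223]), 'eef_rot': array([ 3.13264721e+00,  2.34048982e-01, -1.65247410e-03]), 'width': 0.27206402228679827, 'gripper_force': 34.99989260919392, 'force': array([-0.50222545,  0.23637496, -2.8439017 ])}
140 270 379
148 270 378
156 270 378
164 271 378
172 271 378
180 271 377
188 272 377
196 272 377
204 273 376
```

View pics/w4.png

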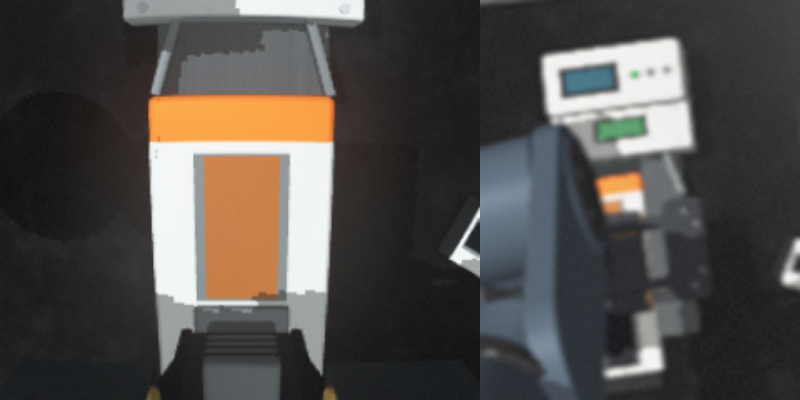

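The wrist view now shows the orange end facing the mouth. The cap edges are at crop x 149–334, the guides' mouth ends at (177,25) and (316,25), and the housing edges at x 123–365. I'll compare the lateral offset of cap and reader axis in this one picture.

Run:
```python
import pickle; from h import *
from bench import ctrl
w4=pickle.load(open("w4.pkl","rb"))[0]; w1=pickle.load(open("w1.pkl","rb"))
s=ctrl.sense(); th=np.radians(8.5); ex=np.array([np.cos(th),np.sin(th)]); ey=np.array([-ex[1],ex[0]])
M=np.array([.5965,.2575])
def rd(P): return np.c_[(P[:,:2]-M)@ex,(P[:,:2]-M)@ey].round(4).tolist()
g4=cv2.cvtColor(w4["image"],cv2.COLOR_RGB2GRAY).astype(int); g1=cv2.cvtColor(w1["image"],cv2.COLOR_RGB2GRAY).astype(int)
def edge(g,r,a,b,s): return a+np.argmax(s*np.diff(g[r,a:b]))+.5
print("w4 housing");
for r in (40,44,48,51): 
    p=[(edge(g4,r,240,270,1),r),(edge(g4,r,385,415,-1),r)]; print(p,rd(plane(w4,p,.028,True)))
print("w4 cap")
for r in (100,106,112,118):
    p=[(edge(g4,r,255,285,1),r),(edge(g4,r,365,392,-1),r)]; print(p,rd(plane(w4,p,.1265,True)))
print("w1 housing")
for r in (256,260,264,270):
    p=[(edge(g1,r,262,290,1),r),(edge(g1,r,355,380,-1),r)]; print(p,rd(plane(w1,p,.028,True)))
print("w1 cap",rd(plane(w1,[(295.5,152),(344.8,152)],.017,True)))
print("guides w4",rd(plane(w4,[(286.2,55),(369.6,55),(272,96),(379.5,96)],.018,True)))
print("tcp",rd(s["tcp_pos"][None]))
```

```text
w4 housing
[(np.float64(253.5), 40), (np.float64(398.5), 40)] [[0.0104, 0.0611], [0.0108, -0.0644]]
[(np.float64(253.5), 44), (np.float64(398.5), 44)] [[0.0068, 0.061], [0.0071, -0.0644]]
[(np.float64(253.5), 48), (np.float64(397.5), 48)] [[0.0031, 0.061], [0.0034, -0.0635]]
[(np.float64(254.5), 51), (np.float64(397.5), 51)] [[0.0003, 0.0601], [0.0006, -0.0635]]
w4 cap
[(np.float64(268.5), 100), (np.float64(379.5), 100)] [[-0.0457, 0.0305], [-0.0456, -0.0304]]
[(np.float64(268.5), 106), (np.float64(380.5), 106)] [[-0.049, 0.0305], [-0.049, -0.031]]
[(np.float64(268.5), 112), (np.float64(379.5), 112)] [[-0.0524, 0.0306], [-0.0523, -0.0305]]
[(np.float64(269.5), 118), (np.float64(379.5), 118)] [[-0.0557, 0.0301], [-0.0557, -0.0306]]
w1 housing
[(np.float64(274.5), 256), (np.float64(365.5), 256)] [[0.0033, -0.064], [0.0035, 0.0603]]
[(np.float64(274.5), 260), (np.float64(365.5), 260)] [[0.0096, -0.0645], [0.0098, 0.0606]]
[(np.float64(274.5), 264), (np.float64(365.5), 264)] [[0.016, -0.0649], [0.0161, 0.061]]
[(np.float64(275.5), 270), (np.float64(365.5), 270)] [[0.0256, -0.0642], [0.0258, 0.0615]]
w1 cap [[-0.1365, -0.0314], [-0.1361, 0.0303]]
guides w4 [[-0.0032, 0.0336], [-0.0029, -0.0403], [-0.0404, 0.0466], [-0.0402, -0.0496]]
tcp [[-0.133, -0.0004]]
```

The housing edges in both wrist views, taken facing opposite ways, put the reader axis 1.5 mm to the right of the tool. The housing width reads 125.5 mm, as it should. I'll shift right, lower, then slide in by stages.

Request:
{"fn": "play_rows", "kwargs": {"plan": [[[0,0.0015,0.03],0,255],[[0,0.0015,0.06],0,255],[[0,0.0015,0.085],0,255],[[0,0.0015,0.098],0,255],[[0,0.0015,0.105],0,255],[[0,0.0015,0.109],0,255],[[0,0.0015,0.109],0,255]]}}

```text
clock: 11.4
tcp_pos: [0.466, 0.2362, -0.0122]
eef_rot: [-3.133, -0.232, -0.001]
force: [0.2, 0.1, -1.7]
width: 0.277
gripper_force: 35.0
```

Request:
{"fn": "play_rows", "kwargs": {"plan": [[[0.006,0,0],0,255],[[0.014,0,0],0,255],[[0.022,0,0],0,255],[[0.03,0,0],0,255],[[0.036,0,0],0,255],[[0.04,0,0],0,255],[[0.04,0,0],0,255]]}}

```text
clock: 12.1
tcp_pos: [0.506, 0.242, -0.0125]
eef_rot: [-3.133, -0.232, -0.001]
force: [-0.5, 0.6, -2.3]
width: 0.272
gripper_force: 35.0
```

Run:
```python
from bench import ctrl
import cv2,pickle
from h import *
a=ctrl.camera("wrist"); pickle.dump(a,open("w5.pkl","wb"))
cv2.imwrite("pics/w5.png",cv2.resize(a["image"][40:280,180:468],(720,600))[:,:,::-1])
s=ctrl.sense(); print({k:s[k] for k in("clock","tcp_pos","eef_rot","width","gripper_force","force","ft_torque")})
```

```text
{'clock': 12.15, 'tcp_pos': array([ 0.50515078,  0.24190017, -0.01254931]), 'eef_rot': array([ 3.13301710e+00,  2.31726842e-01, -4.36502438e-04]), 'width': 0.2714772479476603, 'gripper_force': 34.999875202775, 'force': array([-0.51943837,  1.02965176, -2.57650532]), 'ft_torque': array([-0.03418596,  0.18262158, -0.04288828])}
```

View pics/w5.png

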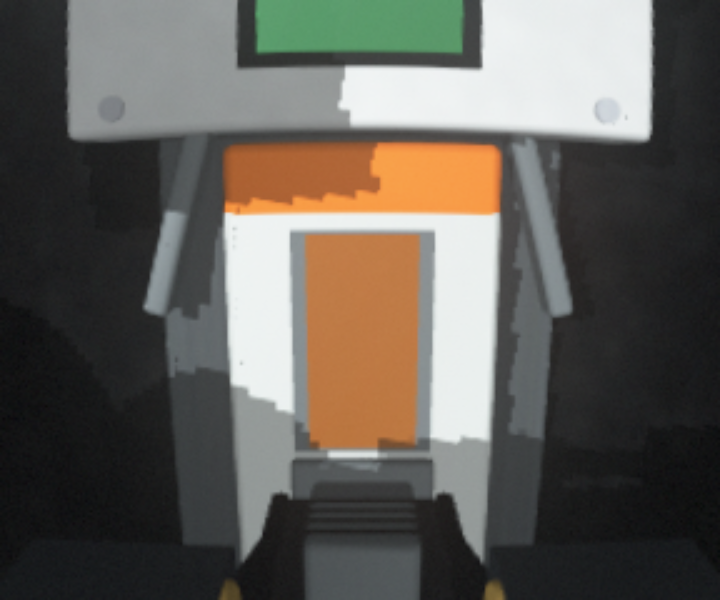

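The cap (crop x 223–501) is centred between the guides' mouth ends (about 208 and 513) to within 0.5 mm and sits just before the mouth. I'll slide it in.

Request:
{"fn": "play_rows", "kwargs": {"plan": [[[0.004,-0.0004,0],0,255],[[0.009,-0.0004,0],0,255],[[0.015,-0.0004,0],0,255],[[0.02,-0.0004,0],0,255],[[0.025,-0.0004,0],0,255],[[0.03,-0.0004,0],0,255],[[0.034,-0.0004,0],0,255],[[0.036,-0.0004,0],0,255]]}}

```text
clock: 12.95
tcp_pos: [0.5413, 0.2477, -0.0124]
eef_rot: [-3.133, -0.232, -0.001]
force: [0.0, -1.4, -2.6]
width: 0.276
gripper_force: 35.0
```

Request:
{"fn": "play_rows", "kwargs": {"plan": [[[0.002,0,0],0,255],[[0.004,0,0],0,255],[[0.005,0,0],0,255],[[0.006,0,0],0,255],[[0.006,0,0],0,255]]}}

```text
clock: 13.45
tcp_pos: [0.5467, 0.2485, -0.0124]
eef_rot: [-3.133, -0.232, -0.0]
force: [-0.7, 0.7, -1.8]
width: 0.274
gripper_force: 35.0
```

Request:
{"fn": "play_rows", "kwargs": {"plan": [[[0.001,0,0],0,255],[[0.002,0,0],0,255],[[0.003,0,0],0,255],[[0.003,0,0],0,255]]}}

```text
clock: 13.85
tcp_pos: [0.5497, 0.249, -0.0124]
eef_rot: [-3.133, -0.232, -0.0]
force: [0.1, 0.4, -2.7]
width: 0.272
gripper_force: 35.0
```

Request:
{"fn": "play_rows", "kwargs": {"plan": [[[0.001,0,0],0,255],[[0.001,0,0],0,255],[[0.002,0,0],0,255],[[0.002,0,0],0,255]]}}

```text
clock: 14.25
tcp_pos: [0.5498, 0.2491, -0.0127]
eef_rot: [3.133, 0.232, -0.005]
force: [-4.2, 0.3, -1.1]
width: 0.269
gripper_force: 35.0
```

The cassette has met the stop: about 4 N, and the tool stalled at the expected place. I'll press a little more, ease off, set it down and open.

Request:
{"fn": "play_rows", "kwargs": {"plan": [[[0.001,0,0],0,255],[[0.001,0,0],0,255],[[-0.001,0,0.001],0,255],[[-0.001,0,0.001],0,255]]}}

```text
clock: 14.65
tcp_pos: [0.5499, 0.249, -0.0135]
eef_rot: [3.133, 0.232, -0.002]
force: [-4.5, -1.0, -0.0]
width: 0.272
gripper_force: 35.0
```

Request:
{"fn": "play_rows", "kwargs": {"plan": [[[0,0,0],0,0],[[0,0,0],0,0],[[0,0,0],0,0],[[0,0,0],0,0],[[0,0,0],0,0],[[0,0,0],0,0],[[0,0,0],0,0],[[0,0,0],0,0]]}}

```text
clock: 15.45
tcp_pos: [0.5505, 0.2491, -0.0135]
eef_rot: [3.133, 0.232, -0.0]
force: [0.1, -0.6, -0.5]
width: 0.915
gripper_force: 0.0
```

Request:
{"fn": "play_rows", "kwargs": {"plan": [[[0,0,0],0,0],[[0,0,0],0,0],[[0,0,-0.02],0,0],[[0,0,-0.05],0,0],[[0,0,-0.09],0,0],[[0,0,-0.13],0,0],[[-0.03,0,-0.17],0,0],[[-0.06,0,-0.2],0,0]]}}

```text
clock: 16.25
tcp_pos: [0.4919, 0.2404, 0.189]
eef_rot: [-3.132, -0.231, -0.005]
force: [0.8, 0.1, 0.8]
width: 0.998
gripper_force: 0.0
```

Run:
```python
from bench import ctrl
import cv2,pickle
from h import *
a=ctrl.camera("wrist"); b=ctrl.camera("side"); pickle.dump((a,b),open("w6.pkl","wb"))
x=cv2.resize(a["image"][40:280,180:468],(480,400)); 
y=cv2.resize(b["image"][130:226,260:337],(320,400),interpolation=cv2.INTER_CUBIC)
cv2.imwrite("pics/w6.png",np.hstack([x,y])[:,:,::-1])
s=ctrl.sense(); print({k:s[k] for k in("clock","tcp_pos","width","gripper_force","force")})
```

```text
{'clock': 16.35, 'tcp_pos': array([0.48971942, 0.24067805, 0.19075369]), 'width': 0.9970976872406931, 'gripper_force': 0.0, 'force': array([0.16112405, 0.46525105, 0.35742042])}
```

View pics/w6.png

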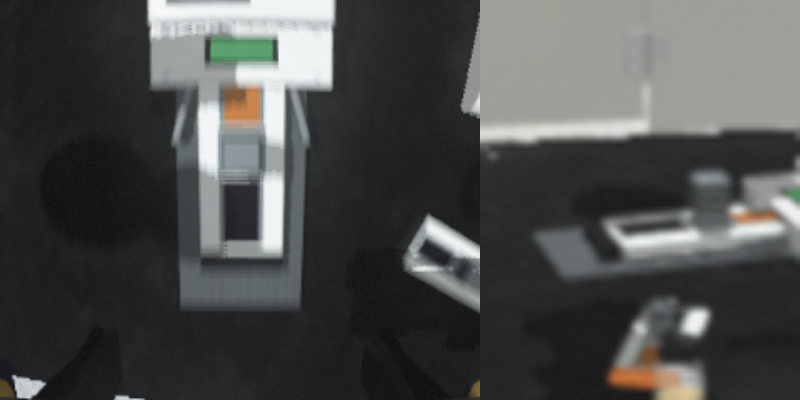

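The cassette lies flat with its orange end in the slot and the black end toward the robot (black edge at crop row 267, tray edge at row 307). One check of the depth before handing in.

Run:
```python
import pickle; from h import *
a,_=pickle.load(open("w6.pkl","rb")); th=np.radians(8.5); e=np.array([np.cos(th),np.sin(th)])
g=cv2.cvtColor(a["image"],cv2.COLOR_RGB2GRAY).astype(int)
print("col",g[188:230,324].tolist())
for r in range(100,150,4): 
    d=a["depth"][r,324]; ray=rays(a,[(324,r)],True)[0]; p=a["pose"][:3,3]+ray*d/(ray@a["pose"][:3,2]); print(r,p.round(4),round((p[:2]-[.5965,.2575])@e,4))
for n,r,z in(("black top",198.5,.017),("black",200,.006),("tray",223.5,.006)):
    print(n,(plane(a,[(324,r)],z,True)[0,:2]-[.5965,.2575])@e)
```

```text
col [149, 151, 151, 149, 150, 146, 101, 56, 47, 48, 49, 60, 69, 72, 79, 82, 89, 92, 97, 101, 103, 102, 101, 100, 101, 100, 101, 101, 101, 101, 98, 93, 89, 84, 78, 74, 60, 64, 49, 35, 37, 39]
100 [0.5814 0.2542 0.0174] -0.0154
104 [0.5766 0.2535 0.0195] -0.0203
108 [0.5718 0.2527 0.0181] -0.0251
112 [0.5671 0.252  0.0181] -0.0299
116 [0.5624 0.2513 0.0205] -0.0347
120 [0.5591 0.2508 0.0527] -0.038
124 [0.5548 0.2502 0.0523] -0.0424
128 [0.5504 0.2496 0.0527] -0.0467
132 [0.546  0.2489 0.052 ] -0.0512
136 [0.5417 0.2483 0.0529] -0.0555
140 [0.5374 0.2476 0.0535] -0.0599
144 [0.5288 0.2464 0.0187] -0.0686
148 [0.524  0.2457 0.0197] -0.0734
black top -0.13799034290497575
black -0.1434410267679258
tray -0.17642818312531114
```

The post centre is at about −48 mm and the black end at about −138 mm, so it is fully home.

```bash
python3 -c "
from bench import ctrl
print(ctrl.finish_job())"
```

```text
the job is handed in; nothing more can be done
None
```

The cassette is turned end for end and back in the reader, orange end against the stop, flat, grip up and released; I handed the job in at about 16 s, with no verdict returned (the first grasp closed just above the post and was redone lower).

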